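# Set the filter turret by counting clicks from its stop

### The job

The filter turret has no markings, so set it by feel: turn it gently anticlockwise (seen from above) by its upright finger bar until it comes up against its internal stop, without straining the stop, then count four clicks clockwise. Leave it resting in the fourth click and push the lock slide at the front of the housing fully in towards the turret to lock it there. Leave the things lying about it where they are.

Things in the scene. Friction and masses are not known exactly. Their poses are not given: they have to be found in the camera images.
- housing: Grey drum (140 mm across, top 48 mm above the bench) on a fixed 190 x 150 mm foot plate. Origin on the bench under the turret axis; x points from the lock slide at the front to the lens barrel at the back, z up. Inside it, unseen and in a different place each time, is a rubber-buffered stop, two to five clicks anticlockwise of the turret's start; it also ends clockwise turning.
- turret: Aluminium disc on the drum, 124 mm across, upper face 56 mm above the bench, with a 32 mm hub, 8 mm high. Origin on its vertical axis at bench level; x points away from the finger bar. It clicks every 15 degrees (a sprung roller pulls it into each click) and then rests there. A click resists with about 3 to 5 N at the finger bar, then pulls onward by as much.
- turret_axis (a point): Point fixed to the housing on the turret's axis, 56 mm above the bench; x as the housing. Against the stop the finger bar meets a springy resistance of 2 to 3 N per mm that does not let go: 9 N at the bar is surely the stop; over 20 N at the bar (about 1 N m about the turret axis, the gripper's own twist included) strains it. Click zero lies within 2 degrees of touching the stop.
- crank_knob (a point): Centre (half-way up) of the upright black finger bar near the edge of the turret disc: 26 mm long along the disc's radius, 12 mm thick across it, 30 mm tall (58 to 88 mm above the bench), its centre 47 mm from the turret axis. It is fast on the disc, so it swings round the turret axis and turns with it; the point's x axis points inward to the turret axis.
- lock_knob (a point): Centre (half-way up) of the round upright black knob on the steel lock slide, 14 mm across, 34 mm tall (26 to 60 mm above the bench). With the slide out it is 108 mm in front of the turret axis. It slides level towards the axis with 2 to 3 N of friction and stays where left; it goes fully in only with the turret resting in a click, and then stops hard.
- lock_slide (a joint): Travel of the lock slide in m: 0 is fully out, about 0.012 fully in.
- loupe: Black stand loupe, 43 mm across, 38 mm tall; origin at the centre of its underside. A bystander: leave it alone.
- paste_jar: White screw jar with black lid, 49 mm across, 60 mm tall; origin at the centre of its underside. A bystander: leave it alone.
- weight: Grey cloth-covered weight, 100 x 46 x 27 mm; origin at the centre of its underside. A bystander: leave it alone.
- eraser: Eraser in a sleeve, 55 x 25 x 14 mm; origin at the centre of its underside. A bystander: leave it alone.
- cotton_buds: Clear round tub of cotton buds, 77 mm across, 80 mm tall; origin at the centre of its underside. A bystander: leave it alone.
- print_wad: Wad of old prints, 96 x 127 x 35 mm; origin at the centre of its underside. A bystander: leave it alone.
- tweezers: Steel tweezers, 131 x 20 x 9 mm; origin at the centre of its underside. A bystander: leave it alone.

How it is judged:
On the way, in this order (a step that is already met when the one before it is completed fails the run):
1. the turret is turned anticlockwise up to its internal stop (click zero, within about 7 degrees) (horizontal distance between mark_home and stop_pin below 0.0045 m), for 0.1 s.
2. the turret is at the fourth click clockwise from the stop, the lock slide still out (horizontal distance between mark_four and stop_pin below 0.0035 m and value of joint lock_slide below 0.005 m), for 0.2 s.
3. the lock slide is pushed fully in, the turret still in the fourth click (horizontal distance between mark_four and stop_pin below 0.0035 m and value of joint lock_slide above 0.0105 m), for 0.2 s.
At the end, for the whole second after the job is handed in: The turret rests in the fourth click clockwise from its stop (within about 6 degrees), the lock slide is pushed in (at least 10.5 of its 12 mm), and the bystanders stand where they stood (all of step 3); the robot touches nothing.
It fails at once if the stop inside the turret is strained: more than 30 N on it, about 1.1 N m about the turret axis or 23 N at the finger bar (contact force between turret and stop_pin above 30 N).
It fails at once if a bystander is moved by more than 20 mm (distance of any of loupe, paste_jar, weight, eraser, cotton_buds, print_wad, tweezers from where it was at the start of the episode above 0.02 m).
It also fails if it takes over 61 s, if anything falls off the work surface, if the arm or the gripper's body presses on something with over 40 N, if the wrist force passes 120 N, or if a joint passes its speed limit or range.

### The arm

A 7-joint arm with a two-finger parallel gripper is mounted at the origin on the work surface; the furniture and walls round the work are solid. World frame = base frame: x ahead of the robot, y to its left, z up, the work surface at z = 0. Lengths are in m, angles in rad, forces in N, time in s.
With the tool pointing down it reaches from about 0.425 to 1.025 m from the base axis. Payload 9.4 kg.
Tool frame: the origin (TCP) lies where the fingers leave the gripper's body, on its centre line; the fingertips stand 73 mm ahead of it and the grasp point (between the pads) lies 54 mm ahead of it; z points along the fingers, y is the direction in which the jaws open and shut (so a half turn about z gives the same grasp; the last joint's range is limited). The gripper opens to 85 mm and grips with 20 to 120 N. Pads are 22 mm wide; open, the fingers measure 114 mm over their backs; the gripper's body (76 mm by 85 mm) begins 54 mm behind the grasp point. The pads swing forward as they close: fully open they stand 13 mm farther back than shut.
Start: joints at [-1.32, 0.599, -0.003, 1.599, 0.002, 0.943, -0.08], TCP at [0.233, 0.686, 0.304] pointing down, gripper open.
Joint ranges: [-2.57, 2.57], [-0.35, 1.97], [-1.29, 1.29], [0.11, 2.56], [-1.05, 4.19], [0.11, 1.86], [-2.63, 2.63]. Speed limits (rad/s): [2.22, 2.22, 3.01, 3.01, 3.14, 3.14, 3.14].

### API

Orientations are given as a unit quaternion [x, y, z, w].
In Python, from cell import bot gives the robot as it stands. The module is installed in compiled form; this text tells all that it offers.
- The arm moves only by the tool arm_command, never from a script. Its argument "series" is a list of rows, each a list of 3 entries, a list of its own where there are three numbers: the shift along the world's x, y, z in m, then the turn about the world's z in rad, then the finger opening in m, from 0 to 0.0854. A call has exactly 8 rows; each row is the pose to reach, as a shift and turn from the pose commanded when the call began; what a row does not reach only later rows make up. A row lasts 1/8 s, in which the tool goes at most 62.5 mm and 10.7 degrees, less where a joint would pass 70% of its speed; a pose out of reach is approached as far as the arm can. A call with a gripper value outside its range is refused whole. The fingers move at their own pace and stop on an object; "squeeze" is the grip in N (left out, the last holds). Time passes only in rows, so rows that repeat a pose let the fingers close, or fill a call up. It gives the time, the measured TCP pose, the force and the opening at its end, in the units of the state.
- bot.state(): the state, without advancing time (a new reading comes with each control period).
- bot.read_camera(name): name is "side" or "top" or "wrist"; returns a dict with "img" (420x560x3 uint8, red, green, blue), "camera_matrix" (3x3 intrinsics, pixels), "D" ([k1, k2, p1, p2, k3] as OpenCV has them; the pictures are not rectified), "camera_from_world" (4x4, takes a point from world to camera coordinates); the wrist camera has in their place "hand_eye" (4x4, takes a point from camera to tool coordinates, whose origin is the TCP and whose axes are the flange's). Camera axes: x right, y down, z forward; pixel columns grow to the right and rows downward; lengths in m; the calibration is good to about 2 mm. A picture is of the moment at which its call begins: read the wrist's pose just before it. There is no depth.
- bot.sign_off(): hands the job in, once; it reports no verdict.
The state is a dict: "clock": time; "joints": joint angles; "qd": joint speeds; "joint_torque": joint torques, N m; "eef_pos": TCP position; "tool_rot": TCP orientation; "wrist_force": force on the tool from outside, world axes, zero at the start; "torque": the same for the moment, N m; "gripper_width": opening from 0.0 (shut) to 1.0 (fully open).
Only numpy, scipy, OpenCV 4.12 (cv2) and the standard library are available. Lean on these libraries where they do the work, as an engineer would, in place of code of your own. Each camera call takes 0.05 s, during which the arm holds its last target.

## Working session

There is one attempt and no reset: what is moved stays moved. The work goes in short steps, Python scripts to look and compute and a tool call to move; the robot and the scene stay as the last step left them, time stands still between calls to the robot, and variables do not carry over. Pictures are saved under pics/ and viewed, and the job is handed in when it is done.

Besides the shell and the picture viewer there is one more tool, called after "Request:" as name([rows], argument=value, ...), one row to a line, values as JSON. arm_command: Moves the arm, as the interface text tells. Its arguments: {"type":"object","properties":{"series":{"type":"array","items":{"type":"array"}},"squeeze":{"type":"number"}},"required":["series"]}

```bash
mkdir -p pics
python3 - <<'E'
from cell import bot
import cv2,json,numpy as np
s=bot.state();print(s)
for n in ["side","top","wrist"]:
    c=bot.read_camera(n);cv2.imwrite(f"pics/{n}0.png",c["img"][:,:,::-1])
    np.savez(f"{n}0.npz",**c)
    print(n,{k:np.round(v,4).tolist() for k,v in c.items() if k!="img"})
E
```

```text
{'clock': 0.0, 'joints': array([-1.31974124,  0.60011983, -0.00256714,  1.60011529,  0.00181594,
        0.94289877, -0.07981381]), 'qd': array([ 0.00042425, -0.00163102, -0.00066627,  0.00036953, -0.00012893,
        0.00043138, -0.00168177]), 'joint_torque': array([-3.70673706e-04, -7.76457739e+01,  1.56459745e+00, -2.58021498e+01,
        1.22982112e-02,  8.87890375e-03, -2.04735898e-06]), 'eef_pos': array([0.23327283, 0.68607478, 0.30302556]), 'tool_rot': array([ 1.63108571e-01,  9.86607826e-01, -7.67516993e-04, -5.55311014e-05]), 'wrist_force': array([0.07900034, 0.42561986, 0.82665373]), 'torque': array([ 0.04820598, -0.00313572, -0.01257492]), 'gripper_width': 1.0020730730851681}
side {'camera_matrix': [[496.5698, 0.0, 275.7458], [0.0, 496.5698, 210.0854], [0.0, 0.0, 1.0]], 'D': [-0.074, 0.0, 0.0, 0.0, 0.0], 'camera_from_world': [[-0.9989, -0.0474, -0.0008, 0.5007], [-0.0201, 0.4372, -0.8992, 0.0785], [0.0429, -0.8981, -0.4376, 1.2561], [0.0, 0.0, 0.0, 1.0]]}
top {'camera_matrix': [[498.5149, 0.0, 286.6572], [0.0, 498.5149, 216.1261], [0.0, 0.0, 1.0]], 'D': [-0.0796, 0.0, 0.0, 0.0, 0.0], 'camera_from_world': [[-0.0077, -1.0, 0.0016, 0.0062], [-0.9905, 0.0074, -0.1371, 0.5301], [0.137, -0.0026, -0.9906, 1.4074], [0.0, 0.0, 0.0, 1.0]]}
wrist {'camera_matrix': [[349.8689, 0.0, 275.9804], [0.0, 349.8689, 209.5159], [0.0, 0.0, 1.0]], 'D': [-0.0228, 0.0, 0.0, 0.0, 0.0], 'hand_eye': [[-0.0002, -0.9534, -0.3018, 0.0782], [1.0, -0.0, -0.0008, -0.0008], [0.0008, -0.3018, 0.9534, -0.0687], [0.0, 0.0, 0.0, 1.0]]}
```

View pics/side0.png

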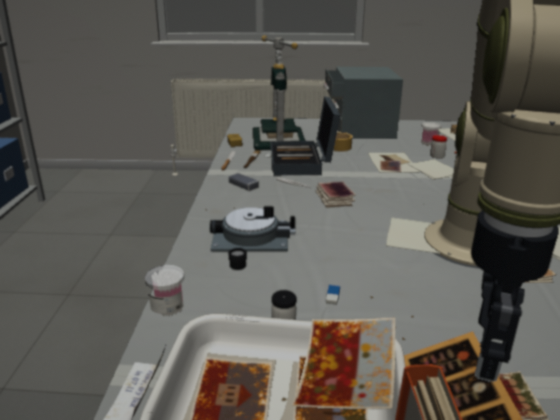

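View pics/top0.png

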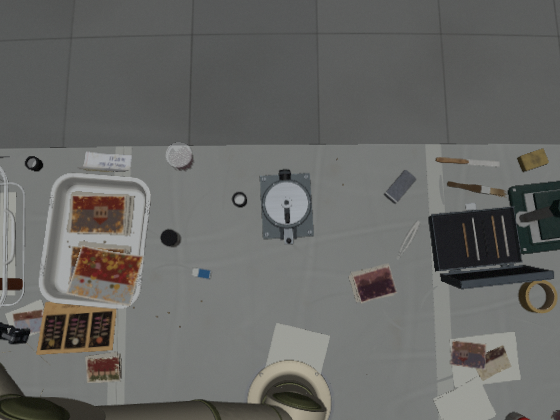

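View pics/wrist0.png

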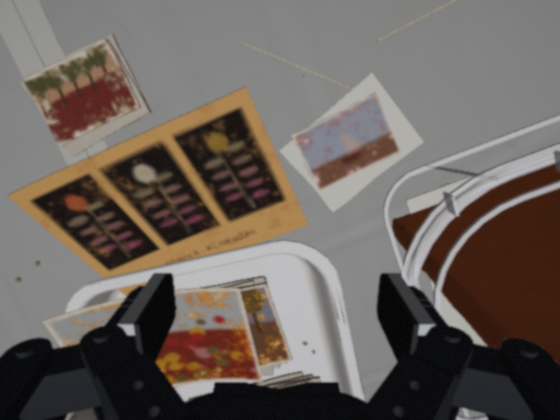

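```bash
cat > h.py <<'E'
import numpy as np,cv2
def cast(c,px,z):
    K=c["camera_matrix"];T=c["camera_from_world"]
    u=cv2.undistortPoints(np.array([[px]],float),K,c["D"])[0,0]
    R=T[:3,:3];o=-R.T@T[:3,3];d=R.T@np.array([u[0],u[1],1]);return o+d*(z-o[2])/d[2]
def proj(c,p):
    T=c["camera_from_world"];r,_=cv2.Rodrigues(T[:3,:3])
    return cv2.projectPoints(np.array([p],float),r,T[:3,3],c["camera_matrix"],c["D"])[0][0,0]
def wristT(c,s):
    from scipy.spatial.transform import Rotation as R
    M=np.eye(4);M[:3,:3]=R.from_quat(s["tool_rot"]).as_matrix();M[:3,3]=s["eef_pos"]
    d=dict(c);d["camera_from_world"]=np.linalg.inv(M@c["hand_eye"]);return d
E
python3 - <<'E'
import cv2
a=cv2.imread("pics/top0.png")[160:255,230:340];cv2.imwrite("pics/topz.png",cv2.resize(a,None,fx=6,fy=6,interpolation=cv2.INTER_CUBIC))
a=cv2.imread("pics/side0.png")[190:280,190:310];cv2.imwrite("pics/sidez.png",cv2.resize(a,None,fx=6,fy=6,interpolation=cv2.INTER_CUBIC))
E
```

```text
(no output)
```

View pics/topz.png

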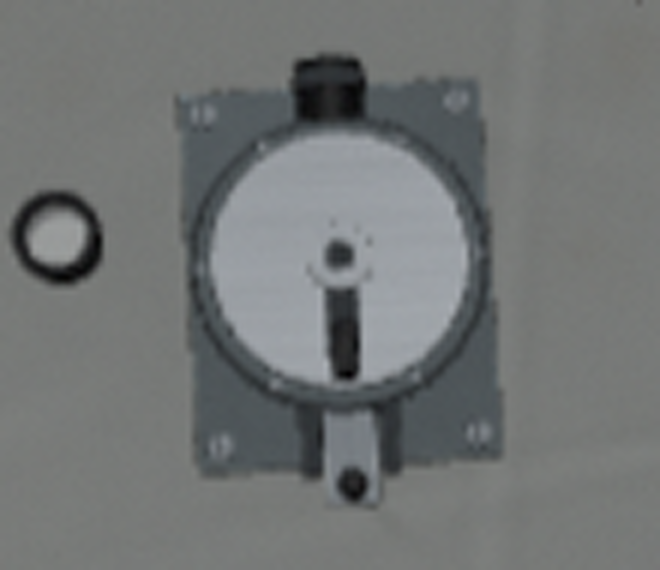

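View pics/sidez.png

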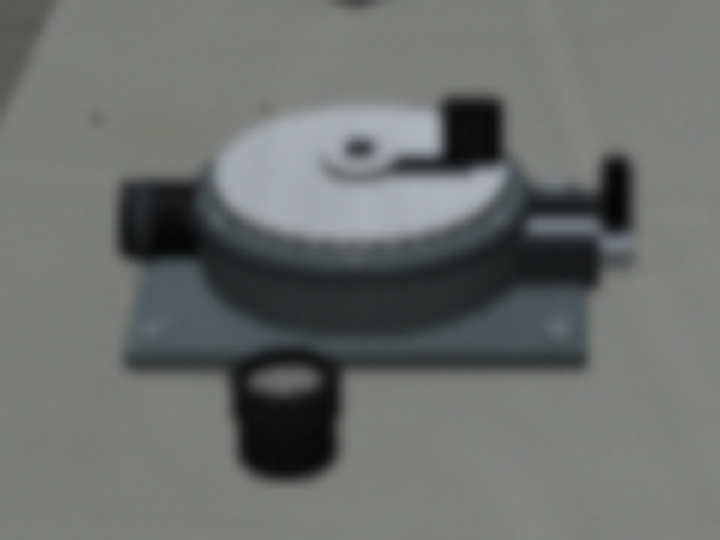

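Run:
```python
from h import *
t=dict(np.load("top0.npz"));s=dict(np.load("side0.npz"))
f=lambda x,y,ox,oy:((x+.5)/6-.5+ox,(y+.5)/6-.5+oy)
T=lambda x,y,z:cast(t,f(x,y,230,160),z)[:2].round(4)
S=lambda x,y,z:cast(s,f(x,y,190,190),z)[:2].round(4)
print("hub",T(339,254,.064),S(358,150,.064))
print("disc L,R,T,B",T(206,258,.056),T(472,256,.056),T(340,130,.056),T(341,390,.056))
print("bar top",T(345,345,.088),S(472,103,.088))
print("lock top",T(352,484,.06),S(617,160,.06))
print("lens top",T(328,62,.05))
for p in [(203,113),(457,99),(220,446),(480,432)]:print("foot screw",T(*p,.012))
```

```text
hub [0.5673 0.0035] [0.5678 0.004 ]
disc L,R,T,B [0.5672 0.0671] [ 0.5672 -0.0601] [0.6291 0.0026] [0.5031 0.0031]
bar top [0.5203 0.0011] [0.5196 0.0063]
lock top [ 0.458  -0.0018] [4.592e-01 4.000e-04]
lens top [0.664  0.0081]
foot screw [0.6475 0.0704]
foot screw [ 0.6536 -0.0558]
foot screw [0.4813 0.0623]
foot screw [ 0.4873 -0.0648]
```

Request:
arm_command([
  [[0.018,-0.043,0],-0.17,0.04],
  [[0.036,-0.086,0],-0.34,0.04],
  [[0.054,-0.129,0],-0.51,0.04],
  [[0.072,-0.172,0],-0.68,0.04],
  [[0.09,-0.215,0],-0.85,0.04],
  [[0.108,-0.258,0],-1.02,0.04],
  [[0.126,-0.301,0],-1.19,0.04],
  [[0.144,-0.344,0],-1.36,0.04],
], squeeze=20)

```text
clock: 1.15
eef_pos: [0.3778, 0.341, 0.3039]
tool_rot: [0.749, 0.663, 0.0, -0.0]
wrist_force: [0.9, 0.5, 0.3]
gripper_width: 0.467
```

Request:
arm_command([
  [[0.018,-0.043,0],-0.17,0.04],
  [[0.036,-0.086,0],-0.34,0.04],
  [[0.054,-0.129,0],-0.51,0.04],
  [[0.072,-0.172,0],-0.68,0.04],
  [[0.09,-0.215,0],-0.85,0.04],
  [[0.108,-0.258,0],-1.02,0.04],
  [[0.123,-0.3,0],-1.19,0.04],
  [[0.123,-0.34,0],-1.36,0.04],
])

```text
clock: 2.15
eef_pos: [0.5013, 0.0009, 0.3039]
tool_rot: [0.999, 0.044, 0.0, 0.0]
wrist_force: [-1.0, 0.3, -0.1]
gripper_width: 0.467
```

Run:
```python
from cell import bot
import cv2,numpy as np
from scipy.spatial.transform import Rotation as R
s=bot.state();y=R.from_quat(s["tool_rot"]).as_matrix();print(s["clock"],s["joints"],s["eef_pos"],s["wrist_force"],s["torque"],s["gripper_width"],y.round(3), np.degrees(np.arctan2(y[1,1],y[0,1])))
c=bot.read_camera("wrist");cv2.imwrite("pics/w1.png",c["img"][:,:,::-1]);np.savez("w1.npz",**c,eef_pos=s["eef_pos"],tool_rot=s["tool_rot"])
```

```text
2.15 [-0.67952928  0.42170842  0.79022476  2.13536132 -0.44042781  0.74923646
 -1.08567049] [0.50130494 0.00087144 0.30394303] [-0.97641418  0.32952935 -0.10647029] [ 0.01584013  0.01901435 -0.03152467] 0.4672224089541372 [[ 0.996  0.088  0.001]
 [ 0.088 -0.996 -0.001]
 [ 0.001  0.001 -1.   ]] -84.94592284038086
```

View pics/w1.png

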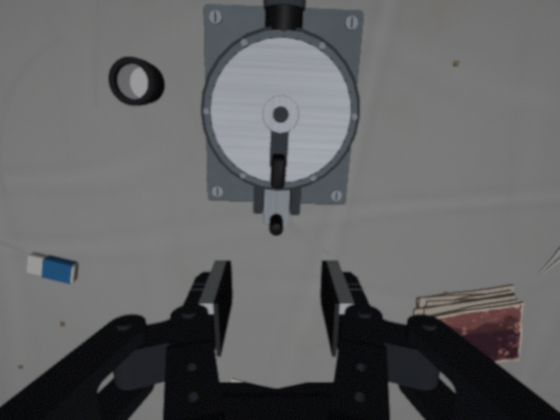

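Run:
```python
import cv2
a=cv2.imread("pics/w1.png")[0:245,200:365];cv2.imwrite("pics/w1z.png",cv2.resize(a,None,fx=3.3333,fy=2.44*4/4 if 0 else 2.44,interpolation=cv2.INTER_CUBIC) if 0 else cv2.resize(a[95:245],None,fx=4,fy=4,interpolation=cv2.INTER_CUBIC))
```

```text
(no output)
```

View pics/w1z.png

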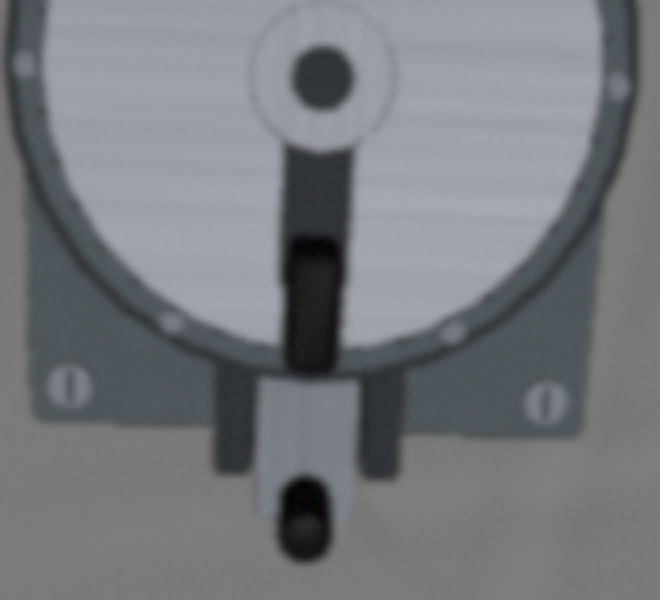

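Run:
```python
from h import *
w=dict(np.load("w1.npz"));c=wristT(w,w)
T=lambda x,y,z:cast(c,((x+.5)/4-.5+200,(y+.5)/4-.5+95),z)[:2]
hub=T(323,78,.064);print("hub",hub)
a=T(315,255,.088);b=T(309,362,.088);print("bar ends",a,b,(a+b)/2)
d=b-hub;print(np.degrees(np.arctan2(d[1],d[0])),np.degrees(np.arctan2(*(b-a)[::-1])))
l=T(305,532,.06);d=l-hub;print("lock",l,np.linalg.norm(d),np.degrees(np.arctan2(d[1],d[0])))
p,q=T(70,386,.012),T(546,404,.012);print(p,q,np.degrees(np.arctan2(*(p-q)[::-1])))
```

```text
hub [0.56515047 0.00211144]
bar ends [0.53112415 0.00093992] [5.08682605e-01 1.73017695e-04] [0.51990338 0.00055647]
-178.0339304775669 -178.04276718226208
lock [ 0.46042744 -0.00326247] 0.10486082025012781 -177.0624177523812
[0.47829988 0.06105568] [ 0.48447149 -0.06585405] 92.78409764336268
```

Request:
arm_command([
  [[0.0187,0,-0.03],-0.055,0.04],
  [[0.0187,0,-0.08],-0.055,0.04],
  [[0.0187,0,-0.12],-0.055,0.04],
  [[0.0187,0,-0.145],-0.055,0.04],
  [[0.0187,0,-0.16],-0.055,0.04],
  [[0.0187,0,-0.165],-0.055,0.04],
  [[0.0187,0,-0.165],-0.055,0.03],
  [[0.0187,0,-0.165],-0.055,0.025],
])

```text
clock: 3.2
eef_pos: [0.5195, 0.0025, 0.1397]
tool_rot: [1.0, 0.02, 0.001, -0.0]
wrist_force: [-0.4, -1.2, 0.1]
gripper_width: 0.293
```

```bash
cat > st.py <<'E'
from cell import bot
import cv2,numpy as np,sys
from scipy.spatial.transform import Rotation as R
s=bot.state();y=R.from_quat(s["tool_rot"]).as_matrix();A=np.array([.566,.0028])
r=s["eef_pos"][:2]-A;f=s["wrist_force"];n=np.hypot(*r)
t=np.array([-r[1],r[0]])/n
print("t",s["clock"],"pos",s["eef_pos"].round(4),"yaw",np.degrees(np.arctan2(y[1,1],y[0,1])).round(2),"ang",np.degrees(np.arctan2(r[1],r[0])).round(2)%360,"r",n.round(4),"F",f.round(2),"Ft",(f[:2]@t).round(2),"Tq",s["torque"].round(3),"w",s["gripper_width"].__round__(3),"j7",s["joints"][6].round(2))
if len(sys.argv)>1:
    c=bot.read_camera(sys.argv[1]);cv2.imwrite(f"pics/{sys.argv[2]}.png",c["img"][:,:,::-1]);np.savez(f"{sys.argv[2]}.npz",**c,eef_pos=s["eef_pos"],tool_rot=s["tool_rot"])
E
python3 st.py wrist w2
```

```text
t 3.2 pos [0.5195 0.0025 0.1397] yaw -87.76 ang 180.38 r 0.0465 F [-0.37 -1.15  0.1 ] Ft 1.15 Tq [-0.028  0.005 -0.018] w 0.293 j7 -0.86
```

View pics/w2.png

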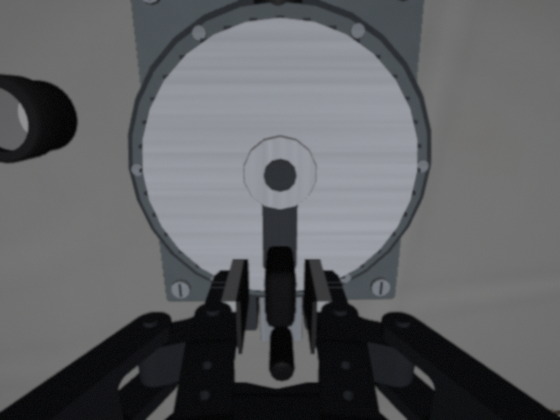

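Request:
arm_command([
  [[0,0,0],0,0.018],
  [[0,0,0],0,0.012],
  [[0,0,0],0,0.008],
  [[0,0,0],0,0.006],
  [[0,0,0],0,0.006],
  [[0,0,0],0,0.006],
  [[0,0,0],0,0.006],
  [[0,0,0],0,0.006],
], squeeze=20)

```text
clock: 4.25
eef_pos: [0.5193, 0.0013, 0.1394]
tool_rot: [1.0, 0.019, 0.001, 0.001]
wrist_force: [-1.0, -4.8, 6.1]
gripper_width: 0.137
```

```bash
python3 st.py
python3 - <<'E'
from h import *
w=dict(np.load("w2.npz"));c=wristT(w,w)
print(cast(c,(280,175),.064), cast(c,(280,259),.088))
for p in [(180,290),(381,288)]:print(cast(c,p,.012))
E
```

```text
t 4.25 pos [0.5193 0.0013 0.1394] yaw -87.86 ang 181.82 r 0.0467 F [-0.95 -4.81  6.08] Ft 4.78 Tq [-1.043  0.21  -0.129] w 0.137 j7 -0.86
[0.56520858 0.00213297 0.064     ] [0.53796359 0.00125293 0.088     ]
[0.47736302 0.0616145  0.012     ]
[ 0.48372179 -0.06625157  0.012     ]
```

```bash
cat > arc.py <<'E'
import numpy as np,sys
# start angle, end angle, rows; cmd now at P(start)
a,b,n=float(sys.argv[1]),float(sys.argv[2]),int(sys.argv[3])
P=lambda d:.047*np.array([np.cos(np.radians(d)),np.sin(np.radians(d))])
for k in range(1,n+1):
    d=a+(b-a)*k/n;v=P(d)-P(a);print([round(v[0],4),round(v[1],4)],round(np.radians(d-a),3))
E
python3 arc.py 182 206 6
```

```text
[np.float64(0.0002), np.float64(-0.0033)] 0.07
[np.float64(0.0007), np.float64(-0.0065)] 0.14
[np.float64(0.0014), np.float64(-0.0097)] 0.209
[np.float64(0.0023), np.float64(-0.0129)] 0.279
[np.float64(0.0034), np.float64(-0.016)] 0.349
[np.float64(0.0047), np.float64(-0.019)] 0.419
```

Request:
arm_command([
  [[0,-0.0014,0],0,0.006],
  [[0.0002,-0.0047,0],0.07,0.006],
  [[0.0007,-0.0079,0],0.14,0.006],
  [[0.0014,-0.0111,0],0.21,0.006],
  [[0.0023,-0.0143,0],0.28,0.006],
  [[0.0034,-0.0174,0],0.35,0.006],
  [[0.0047,-0.0204,0],0.42,0.006],
  [[0.0047,-0.0204,0],0.42,0.006],
])

```text
clock: 5.25
eef_pos: [0.5242, -0.0182, 0.1394]
tool_rot: [0.974, 0.227, 0.001, -0.0]
wrist_force: [-0.9, -0.4, 7.6]
gripper_width: 0.134
```

```bash
python3 st.py; for i in 206 211 216 221 226 231 236 241 246 251 256 261; do echo $i;python3 arc.py $i $((i+5)) 2; done
```

```text
t 5.25 pos [ 0.5242 -0.0182  0.1394] yaw -63.72 ang 206.64 r 0.0468 F [-0.92 -0.45  7.56] Ft -0.01 Tq [-0.257  0.102  0.094] w 0.134 j7 -0.56
206
[np.float64(0.0009), np.float64(-0.0018)] 0.044
[np.float64(0.002), np.float64(-0.0036)] 0.087
211
[np.float64(0.0011), np.float64(-0.0017)] 0.044
[np.float64(0.0023), np.float64(-0.0034)] 0.087
216
[np.float64(0.0012), np.float64(-0.0016)] 0.044
[np.float64(0.0026), np.float64(-0.0032)] 0.087
221
[np.float64(0.0014), np.float64(-0.0015)] 0.044
[np.float64(0.0028), np.float64(-0.003)] 0.087
226
[np.float64(0.0015), np.float64(-0.0014)] 0.044
[np.float64(0.0031), np.float64(-0.0027)] 0.087
231
[np.float64(0.0016), np.float64(-0.0013)] 0.044
[np.float64(0.0033), np.float64(-0.0024)] 0.087
236
[np.float64(0.0017), np.float64(-0.0011)] 0.044
[np.float64(0.0035), np.float64(-0.0021)] 0.087
241
[np.float64(0.0018), np.float64(-0.001)] 0.044
[np.float64(0.0037), np.float64(-0.0018)] 0.087
246
[np.float64(0.0019), np.float64(-0.0008)] 0.044
[np.float64(0.0038), np.float64(-0.0015)] 0.087
251
[np.float64(0.002), np.float64(-0.0006)] 0.044
[np.float64(0.0039), np.float64(-0.0012)] 0.087
256
[np.float64(0.002), np.float64(-0.0005)] 0.044
[np.float64(0.004), np.float64(-0.0008)] 0.087
261
[np.float64(0.002), np.float64(-0.0003)] 0.044
[np.float64(0.0041), np.float64(-0.0005)] 0.087
```

Request:
arm_command([
  [[0.0005,-0.0009,0],0.022,0.006],
  [[0.0009,-0.0018,0],0.044,0.006],
  [[0.0014,-0.0027,0],0.066,0.006],
  [[0.002,-0.0036,0],0.087,0.006],
  [[0.002,-0.0036,0],0.087,0.006],
  [[0.002,-0.0036,0],0.087,0.006],
  [[0.002,-0.0036,0],0.087,0.006],
  [[0.002,-0.0036,0],0.087,0.006],
])

```text
clock: 6.25
eef_pos: [0.5261, -0.0217, 0.1394]
tool_rot: [0.963, 0.269, 0.0, 0.0]
wrist_force: [-0.8, -2.0, 7.8]
gripper_width: 0.135
```

```bash
python3 st.py
```

```text
t 6.25 pos [ 0.5261 -0.0217  0.1394] yaw -58.79 ang 211.53 r 0.0468 F [-0.85 -2.02  7.77] Ft 1.28 Tq [-0.365  0.087  0.112] w 0.135 j7 -0.51
```

Request:
arm_command([
  [[0.0006,-0.0009,0],0.022,0.006],
  [[0.0011,-0.0017,0],0.044,0.006],
  [[0.0017,-0.0026,0],0.066,0.006],
  [[0.0023,-0.0034,0],0.087,0.006],
  [[0.0023,-0.0034,0],0.087,0.006],
  [[0.0023,-0.0034,0],0.087,0.006],
  [[0.0023,-0.0034,0],0.087,0.006],
  [[0.0023,-0.0034,0],0.087,0.006],
])

```text
clock: 7.25
eef_pos: [0.5283, -0.0249, 0.1394]
tool_rot: [0.951, 0.31, 0.0, -0.0]
wrist_force: [-1.7, -0.4, 8.1]
gripper_width: 0.14
```

```bash
python3 st.py
```

```text
t 7.25 pos [ 0.5283 -0.0249  0.1394] yaw -53.84 ang 216.36 r 0.0468 F [-1.7  -0.44  8.05] Ft -0.66 Tq [-0.157  0.129 -0.108] w 0.14 j7 -0.45
```

Request:
arm_command([
  [[0.0007,-0.0008,0],0.022,0.006],
  [[0.0014,-0.0015,0],0.044,0.006],
  [[0.0021,-0.0023,0],0.066,0.006],
  [[0.0028,-0.003,0],0.087,0.006],
  [[0.0028,-0.003,0],0.087,0.006],
  [[0.0028,-0.003,0],0.087,0.006],
  [[0.0028,-0.003,0],0.087,0.006],
  [[0.0028,-0.003,0],0.087,0.006],
])

```text
clock: 8.25
eef_pos: [0.5309, -0.0282, 0.1394]
tool_rot: [0.936, 0.351, 0.0, 0.0]
wrist_force: [-1.5, -2.5, 7.6]
gripper_width: 0.137
```

```bash
sed -i 's/^if len/print("M",(n*(f[:2]@t)+s["torque"][2]).round(3))\nif len/' st.py; python3 st.py
```

```text
t 8.25 pos [ 0.5309 -0.0282  0.1394] yaw -48.86 ang 221.45 r 0.0468 F [-1.51 -2.47  7.57] Ft 0.86 Tq [-0.399  0.239 -0.065] w 0.137 j7 -0.39
M -0.025
```

Request:
arm_command([
  [[0.0007,-0.0008,0],0.022,0.006],
  [[0.0014,-0.0015,0],0.044,0.006],
  [[0.0021,-0.0023,0],0.066,0.006],
  [[0.0027,-0.0031,0],0.087,0.006],
  [[0.0027,-0.0031,0],0.087,0.006],
  [[0.0027,-0.0031,0],0.087,0.006],
  [[0.0027,-0.0031,0],0.087,0.006],
  [[0.0027,-0.0031,0],0.087,0.006],
])

```text
clock: 9.25
eef_pos: [0.5338, -0.0312, 0.1394]
tool_rot: [0.92, 0.392, 0.0, 0.0]
wrist_force: [-0.8, -2.1, 7.5]
gripper_width: 0.138
```

```bash
python3 st.py
```

```text
t 9.25 pos [ 0.5338 -0.0312  0.1394] yaw -43.85 ang 226.6 r 0.0468 F [-0.8  -2.13  7.51] Ft 0.88 Tq [-0.388  0.157  0.055] w 0.138 j7 -0.34
M 0.096
```

Request:
arm_command([
  [[0.0008,-0.0007,0],0.022,0.006],
  [[0.0015,-0.0014,0],0.044,0.006],
  [[0.0023,-0.0021,0],0.066,0.006],
  [[0.0031,-0.0027,0],0.087,0.006],
  [[0.0031,-0.0027,0],0.087,0.006],
  [[0.0031,-0.0027,0],0.087,0.006],
  [[0.0031,-0.0027,0],0.087,0.006],
  [[0.0031,-0.0027,0],0.087,0.006],
])

```text
clock: 10.25
eef_pos: [0.5368, -0.0339, 0.1394]
tool_rot: [0.902, 0.431, 0.0, 0.0]
wrist_force: [-0.5, -1.1, 8.1]
gripper_width: 0.135
```

```bash
python3 st.py
```

```text
t 10.25 pos [ 0.5368 -0.0339  0.1394] yaw -38.88 ang 231.51 r 0.0469 F [-0.5  -1.1   8.07] Ft 0.3 Tq [-0.245  0.232 -0.038] w 0.135 j7 -0.28
M -0.024
```

Request:
arm_command([
  [[0.0008,-0.0006,0],0.022,0.006],
  [[0.0016,-0.0013,0],0.044,0.006],
  [[0.0024,-0.0019,0],0.066,0.006],
  [[0.0033,-0.0024,0],0.087,0.006],
  [[0.0033,-0.0024,0],0.087,0.006],
  [[0.0033,-0.0024,0],0.087,0.006],
  [[0.0033,-0.0024,0],0.087,0.006],
  [[0.0033,-0.0024,0],0.087,0.006],
])

```text
clock: 11.25
eef_pos: [0.5401, -0.0363, 0.1394]
tool_rot: [0.883, 0.47, 0.0, 0.0]
wrist_force: [-1.0, -2.1, 7.9]
gripper_width: 0.131
```

```bash
python3 st.py
```

```text
t 11.25 pos [ 0.5401 -0.0363  0.1394] yaw -33.89 ang 236.55 r 0.0469 F [-0.98 -2.1   7.94] Ft 0.34 Tq [-0.312  0.159  0.011] w 0.131 j7 -0.23
M 0.027
```

Request:
arm_command([
  [[0.0009,-0.0006,0],0.022,0.006],
  [[0.0017,-0.0011,0],0.044,0.006],
  [[0.0026,-0.0016,0],0.066,0.006],
  [[0.0035,-0.0021,0],0.087,0.006],
  [[0.0035,-0.0021,0],0.087,0.006],
  [[0.0035,-0.0021,0],0.087,0.006],
  [[0.0035,-0.0021,0],0.087,0.006],
  [[0.0035,-0.0021,0],0.087,0.006],
])

```text
clock: 12.25
eef_pos: [0.5437, -0.0385, 0.1394]
tool_rot: [0.861, 0.508, 0.0, 0.0]
wrist_force: [-0.9, -2.4, 6.4]
gripper_width: 0.134
```

```bash
python3 st.py wrist w3
```

```text
t 12.25 pos [ 0.5437 -0.0385  0.1394] yaw -28.9 ang 241.66 r 0.0469 F [-0.93 -2.45  6.36] Ft 0.34 Tq [-0.428  0.166  0.117] w 0.134 j7 -0.17
M 0.133
```

View pics/w3.png

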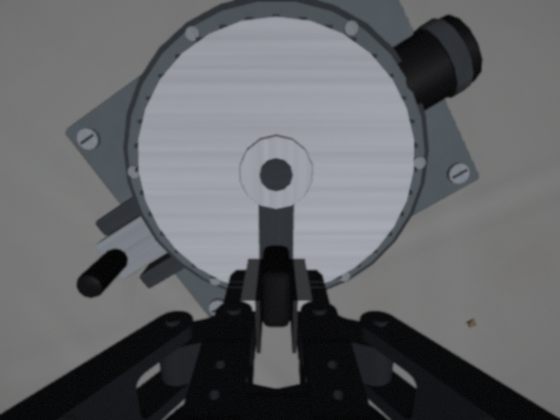

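Request:
arm_command([
  [[0.0009,-0.0005,0],0.022,0.006],
  [[0.0018,-0.001,0],0.044,0.006],
  [[0.0027,-0.0014,0],0.066,0.006],
  [[0.0037,-0.0018,0],0.087,0.006],
  [[0.0037,-0.0018,0],0.087,0.006],
  [[0.0037,-0.0018,0],0.087,0.006],
  [[0.0037,-0.0018,0],0.087,0.006],
  [[0.0037,-0.0018,0],0.087,0.006],
])

```text
clock: 13.3
eef_pos: [0.5473, -0.0403, 0.1394]
tool_rot: [0.838, 0.545, 0.0, 0.0]
wrist_force: [-1.0, -1.7, 7.2]
gripper_width: 0.142
```

```bash
python3 st.py
```

```text
t 13.3 pos [ 0.5473 -0.0403  0.1394] yaw -23.92 ang 246.57 r 0.047 F [-1.  -1.7  7.2] Ft -0.24 Tq [-0.36   0.215  0.049] w 0.142 j7 -0.12
M 0.037
```

Request:
arm_command([
  [[0.0009,-0.0004,0],0.022,0.006],
  [[0.0019,-0.0008,0],0.044,0.006],
  [[0.0028,-0.0012,0],0.066,0.006],
  [[0.0038,-0.0015,0],0.087,0.006],
  [[0.0038,-0.0015,0],0.087,0.006],
  [[0.0038,-0.0015,0],0.087,0.006],
  [[0.0038,-0.0015,0],0.087,0.006],
  [[0.0038,-0.0015,0],0.087,0.006],
])

```text
clock: 14.3
eef_pos: [0.5512, -0.0418, 0.1394]
tool_rot: [0.814, 0.581, 0.0, 0.0]
wrist_force: [-1.1, -2.4, 7.0]
gripper_width: 0.137
```

```bash
python3 st.py
```

```text
t 14.3 pos [ 0.5512 -0.0418  0.1394] yaw -18.93 ang 251.64 r 0.047 F [-1.07 -2.41  6.95] Ft -0.25 Tq [-0.427  0.179  0.028] w 0.137 j7 -0.06
M 0.017
```

Request:
arm_command([
  [[0.0009,-0.0003,0],0.022,0.006],
  [[0.0019,-0.0006,0],0.044,0.006],
  [[0.0029,-0.0009,0],0.066,0.006],
  [[0.0039,-0.0012,0],0.087,0.006],
  [[0.0039,-0.0012,0],0.087,0.006],
  [[0.0039,-0.0012,0],0.087,0.006],
  [[0.0039,-0.0012,0],0.087,0.006],
  [[0.0039,-0.0012,0],0.087,0.006],
])

```text
clock: 15.3
eef_pos: [0.5552, -0.043, 0.1394]
tool_rot: [0.788, 0.616, 0.0, 0.0]
wrist_force: [-0.1, -2.1, 6.2]
gripper_width: 0.134
```

```bash
python3 st.py
```

```text
t 15.3 pos [ 0.5552 -0.043   0.1394] yaw -13.93 ang 256.71 r 0.047 F [-0.06 -2.07  6.16] Ft 0.42 Tq [-0.346  0.134  0.173] w 0.134 j7 -0.01
M 0.193
```

Request:
arm_command([
  [[0.001,-0.0002,0],0.022,0.006],
  [[0.002,-0.0005,0],0.044,0.006],
  [[0.003,-0.0006,0],0.066,0.006],
  [[0.004,-0.0008,0],0.087,0.006],
  [[0.004,-0.0008,0],0.087,0.006],
  [[0.004,-0.0008,0],0.087,0.006],
  [[0.004,-0.0008,0],0.087,0.006],
  [[0.004,-0.0008,0],0.087,0.006],
])

```text
clock: 16.3
eef_pos: [0.559, -0.0438, 0.1394]
tool_rot: [0.76, 0.65, 0.0, 0.0]
wrist_force: [-1.8, -2.1, 8.0]
gripper_width: 0.136
```

```bash
python3 st.py
```

```text
t 16.3 pos [ 0.559  -0.0438  0.1394] yaw -8.99 ang 261.43 r 0.0471 F [-1.78 -2.1   7.97] Ft -1.45 Tq [-0.312  0.209 -0.104] w 0.136 j7 0.04
M -0.172
```

Request:
arm_command([
  [[0.001,-0.0002,0],0.022,0.006],
  [[0.002,-0.0003,0],0.044,0.006],
  [[0.002,-0.0003,0],0.044,0.006],
  [[0.002,-0.0003,0],0.044,0.006],
  [[0.002,-0.0003,0],0.044,0.006],
  [[0.002,-0.0003,0],0.044,0.006],
  [[0.002,-0.0003,0],0.044,0.006],
  [[0.002,-0.0003,0],0.044,0.006],
])

```text
clock: 17.3
eef_pos: [0.5609, -0.044, 0.1394]
tool_rot: [0.746, 0.666, 0.0, 0.0]
wrist_force: [-1.8, -2.4, 8.0]
gripper_width: 0.135
```

```bash
python3 st.py
```

```text
t 17.3 pos [ 0.5609 -0.044   0.1394] yaw -6.49 ang 263.77 r 0.0471 F [-1.76 -2.37  8.02] Ft -1.49 Tq [-0.221  0.285 -0.227] w 0.135 j7 0.07
M -0.297
```

Request:
arm_command([
  [[0.001,-0.0001,0],0.022,0.006],
  [[0.002,-0.0002,0],0.044,0.006],
  [[0.002,-0.0002,0],0.044,0.006],
  [[0.002,-0.0002,0],0.044,0.006],
  [[0.002,-0.0002,0],0.044,0.006],
  [[0.002,-0.0002,0],0.044,0.006],
  [[0.002,-0.0002,0],0.044,0.006],
  [[0.002,-0.0002,0],0.044,0.006],
])

```text
clock: 18.3
eef_pos: [0.5627, -0.0442, 0.1394]
tool_rot: [0.731, 0.682, -0.0, -0.0]
wrist_force: [-3.5, -1.2, 8.3]
gripper_width: 0.136
```

```bash
python3 st.py
```

```text
t 18.3 pos [ 0.5627 -0.0442  0.1394] yaw -3.99 ang 265.93 r 0.0471 F [-3.48 -1.19  8.29] Ft -3.38 Tq [-0.25   0.377 -0.382] w 0.136 j7 0.1
M -0.541
```

```bash
python3 arc.py 266 231 7; python3 arc.py 231 197.5 7
```

```text
[np.float64(-0.0041), np.float64(0.0005)] -0.087
[np.float64(-0.0081), np.float64(0.0013)] -0.175
[np.float64(-0.012), np.float64(0.0024)] -0.262
[np.float64(-0.0158), np.float64(0.0039)] -0.349
[np.float64(-0.0195), np.float64(0.0058)] -0.436
[np.float64(-0.023), np.float64(0.0079)] -0.524
[np.float64(-0.0263), np.float64(0.0104)] -0.611
[np.float64(-0.0029), np.float64(0.0026)] -0.084
[np.float64(-0.0057), np.float64(0.0054)] -0.167
[np.float64(-0.0081), np.float64(0.0085)] -0.251
[np.float64(-0.0103), np.float64(0.0117)] -0.334
[np.float64(-0.0123), np.float64(0.0151)] -0.418
[np.float64(-0.0139), np.float64(0.0187)] -0.501
[np.float64(-0.0152), np.float64(0.0224)] -0.585
```

Request:
arm_command([
  [[-0.0041,0.0005,0],-0.087,0.006],
  [[-0.0081,0.0013,0],-0.175,0.006],
  [[-0.012,0.0024,0],-0.262,0.006],
  [[-0.0158,0.0039,0],-0.349,0.006],
  [[-0.0195,0.0058,0],-0.436,0.006],
  [[-0.023,0.0079,0],-0.524,0.006],
  [[-0.0263,0.0104,0],-0.611,0.006],
  [[-0.0263,0.0104,0],-0.611,0.006],
])

```text
clock: 19.3
eef_pos: [0.5364, -0.0335, 0.1394]
tool_rot: [0.903, 0.43, 0.0, -0.0]
wrist_force: [-1.9, -1.2, 9.1]
gripper_width: 0.134
```

```bash
python3 st.py
```

```text
t 19.3 pos [ 0.5364 -0.0335  0.1394] yaw -39.04 ang 230.81 r 0.0468 F [-1.87 -1.18  9.13] Ft -0.7 Tq [-0.179  0.301 -0.339] w 0.134 j7 -0.28
M -0.372
```

```bash
python3 st.py wrist w4; python3 st.py
```

```text
t 19.3 pos [ 0.5364 -0.0335  0.1394] yaw -39.04 ang 230.81 r 0.0468 F [-1.87 -1.18  9.13] Ft -0.7 Tq [-0.179  0.301 -0.339] w 0.134 j7 -0.28
M -0.372
t 19.35 pos [ 0.5364 -0.0335  0.1394] yaw -38.99 ang 230.86 r 0.0468 F [-2.04 -0.48  9.28] Ft -1.28 Tq [-0.152  0.358 -0.325] w 0.134 j7 -0.28
M -0.385
```

View pics/w4.png

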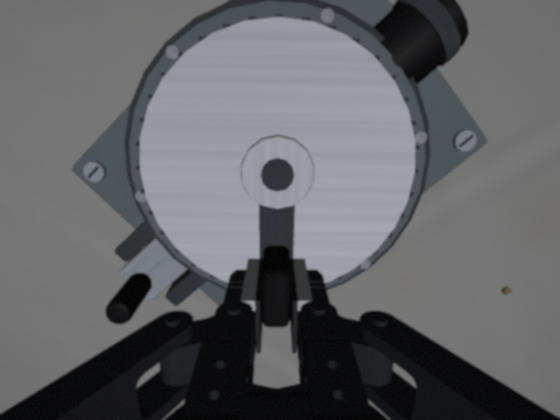

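Request:
arm_command([
  [[-0.0029,0.0026,0],-0.084,0.006],
  [[-0.0057,0.0054,0],-0.167,0.006],
  [[-0.0081,0.0085,0],-0.251,0.006],
  [[-0.0103,0.0117,0],-0.334,0.006],
  [[-0.0123,0.0151,0],-0.418,0.006],
  [[-0.0139,0.0187,0],-0.501,0.006],
  [[-0.0152,0.0224,0],-0.585,0.006],
  [[-0.0152,0.0224,0],-0.585,0.006],
])

```text
clock: 20.35
eef_pos: [0.5215, -0.0112, 0.1394]
tool_rot: [0.988, 0.152, 0.0, 0.0]
wrist_force: [-1.7, -2.5, 7.3]
gripper_width: 0.137
```

```bash
python3 st.py
```

```text
t 20.35 pos [ 0.5215 -0.0112  0.1394] yaw -72.5 ang 197.49 r 0.0467 F [-1.75 -2.52  7.28] Ft 1.88 Tq [-0.46   0.238 -0.069] w 0.137 j7 -0.67
M 0.019
```

Request:
arm_command([
  [[0,0,0],0,0.02],
  [[0,0,0],0,0.03],
  [[0,0,0],0,0.035],
  [[0,0,0],0,0.035],
  [[0,0,0.02],0,0.035],
  [[0,0,0.06],0,0.035],
  [[-0.02,0,0.11],0,0.035],
  [[-0.04,0,0.15],0,0.035],
])

```text
clock: 21.35
eef_pos: [0.4809, -0.0115, 0.2902]
tool_rot: [0.988, 0.153, 0.0, 0.0]
wrist_force: [0.2, 1.1, 0.0]
gripper_width: 0.406
```

```bash
python3 st.py wrist w5
python3 - <<'E'
import cv2
a=cv2.imread("pics/w5.png");cv2.imwrite("pics/w5z.png",cv2.resize(a[20:270,140:410],None,fx=2.3,fy=2.3,interpolation=cv2.INTER_CUBIC))
E
```

```text
t 21.35 pos [ 0.4809 -0.0115  0.2902] yaw -72.38 ang 189.52 r 0.0862 F [0.2  1.12 0.04] Ft -1.08 Tq [0.06  0.026 0.02 ] w 0.406 j7 -0.88
M -0.073
```

View pics/w5z.png

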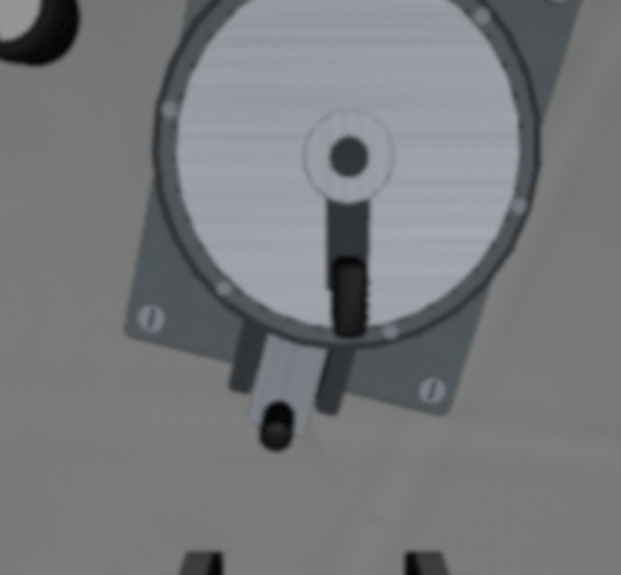

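Run:
```python
from h import *
w=dict(np.load("w5.npz"));c=wristT(w,w)
T=lambda x,y,z:cast(c,((x+.5)/2.3-.5+140,(y+.5)/2.3-.5+20),z)[:2]
an=lambda d:np.degrees(np.arctan2(d[1],d[0]))%360
hub=T(349,156,.064);a=T(349.5,262,.088);b=T(349,333,.088);print(hub,(a+b)/2,"bar",an(b-hub),an(b-a),an((a+b)/2-hub))
l=T(276,438,.06);print("lock",l,np.linalg.norm(l-hub),an(l-hub))
p,q=T(151,319,.012),T(432,390,.012);print(an(p-q))
```

```text
[0.56536292 0.00217448] [ 0.52158753 -0.01134798] bar 197.32744028409516 197.9505279724094 197.16621046211807
lock [ 0.45801274 -0.00360894] 0.10750585316067517 183.08379061365235
93.15342248702235
```

Request:
arm_command([
  [[-0.012,0.005,0],-0.13,0.04],
  [[-0.022,0.009,-0.02],-0.257,0.04],
  [[-0.022,0.009,-0.06],-0.257,0.04],
  [[-0.022,0.009,-0.1],-0.257,0.04],
  [[-0.022,0.009,-0.13],-0.257,0.04],
  [[-0.022,0.009,-0.15],-0.257,0.035],
  [[-0.022,0.009,-0.15],-0.257,0.035],
  [[-0.022,0.009,-0.15],-0.257,0.035],
])

```text
clock: 22.4
eef_pos: [0.4596, -0.0025, 0.1394]
tool_rot: [1.0, 0.025, 0.0, 0.0]
wrist_force: [-0.2, -0.4, -0.3]
gripper_width: 0.412
```

```bash
python3 st.py wrist w6
```

```text
t 22.4 pos [ 0.4596 -0.0025  0.1394] yaw -87.12 ang 182.87 r 0.1066 F [-0.25 -0.38 -0.26] Ft 0.36 Tq [-0.017  0.001 -0.063] w 0.412 j7 -0.78
M -0.024
```

View pics/w6.png

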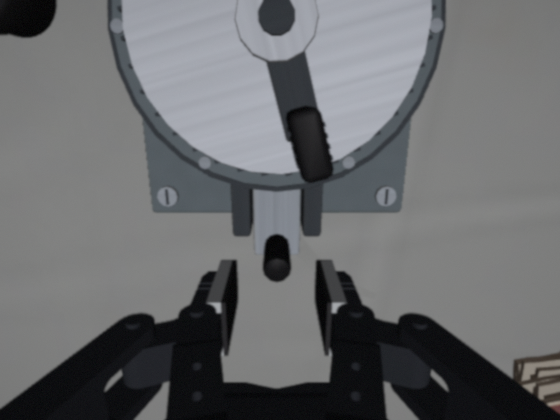

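Run:
```python
from h import *
w=dict(np.load("w6.npz"));c=wristT(w,w)
print(cast(c,(277,267),.06),cast(c,(276,14),.064))
for p in [(168,196),(386,196)]:print(cast(c,p,.012))
M=np.linalg.inv(c["camera_from_world"])
print(proj(c,np.array([0.4596,-.0025,.06])))
```

```text
[ 0.46049576 -0.0034035   0.06      ] [0.56568616 0.00234337 0.064     ]
[0.47861076 0.06091556 0.012     ]
[ 0.48495008 -0.06589737  0.012     ]
[274.98236271 268.63141983]
```

Request:
arm_command([
  [[0,-0.0004,-0.012],0,0.035],
  [[0,-0.0004,-0.023],0,0.035],
  [[0,-0.0004,-0.023],0,0.02],
  [[0,-0.0004,-0.023],0,0.012],
  [[0,-0.0004,-0.023],0,0.008],
  [[0,-0.0004,-0.023],0,0.008],
  [[0,-0.0004,-0.023],0,0.008],
  [[0,-0.0004,-0.023],0,0.008],
], squeeze=20)

```text
clock: 23.45
eef_pos: [0.4595, -0.0027, 0.1163]
tool_rot: [1.0, 0.025, 0.0, -0.0]
wrist_force: [-1.8, -1.1, 7.9]
gripper_width: 0.151
```

```bash
python3 st.py
```

```text
t 23.45 pos [ 0.4595 -0.0027  0.1163] yaw -87.09 ang 182.98 r 0.1066 F [-1.78 -1.07  7.89] Ft 0.98 Tq [-0.155  0.197  0.012] w 0.151 j7 -0.74
M 0.116
```

Request:
arm_command([
  [[0.002,0.0001,0],0,0.008],
  [[0.004,0.0002,0],0,0.008],
  [[0.006,0.0003,0],0,0.008],
  [[0.008,0.0004,0],0,0.008],
  [[0.01,0.0005,0],0,0.008],
  [[0.0115,0.0006,0],0,0.008],
  [[0.0125,0.0006,0],0,0.008],
  [[0.0125,0.0006,0],0,0.008],
])

```text
clock: 24.45
eef_pos: [0.4715, -0.0022, 0.1163]
tool_rot: [1.0, 0.025, -0.0, -0.0]
wrist_force: [-2.5, -0.8, 6.8]
gripper_width: 0.151
```

```bash
python3 st.py wrist w7
```

```text
t 24.45 pos [ 0.4715 -0.0022  0.1163] yaw -87.09 ang 183.0 r 0.0946 F [-2.5  -0.83  6.78] Ft 0.7 Tq [-0.148  0.49   0.06 ] w 0.151 j7 -0.75
M 0.126
```

View pics/w7.png

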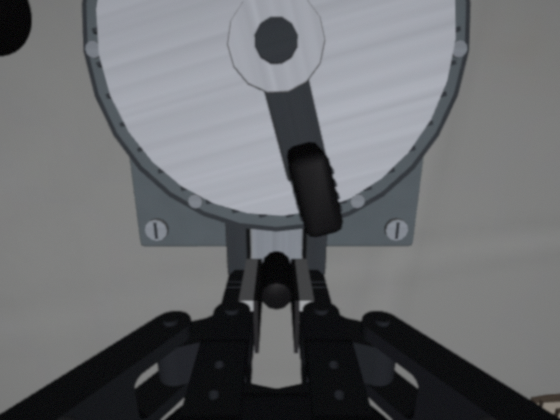

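Request:
arm_command([
  [[0.0007,0,0],0,0.008],
  [[0.0014,0.0001,0],0,0.008],
  [[0.002,0.0001,0],0,0.008],
  [[0.0025,0.0001,0],0,0.008],
  [[0.0025,0.0001,0],0,0.008],
  [[0.0025,0.0001,0],0,0.008],
  [[0.0025,0.0001,0],0,0.008],
  [[0.0025,0.0001,0],0,0.008],
])

```text
clock: 25.5
eef_pos: [0.4719, -0.0021, 0.1162]
tool_rot: [1.0, 0.025, -0.002, -0.001]
wrist_force: [-8.1, -1.7, 12.3]
gripper_width: 0.153
```

```bash
python3 st.py
```

```text
t 25.5 pos [ 0.4719 -0.0021  0.1162] yaw -87.11 ang 183.0 r 0.0943 F [-8.09 -1.68 12.27] Ft 1.26 Tq [-0.399  1.794  0.009] w 0.153 j7 -0.76
M 0.128
```

Request:
arm_command([
  [[0,0,0],0,0.02],
  [[0,0,0],0,0.03],
  [[0,0,0],0,0.035],
  [[0,0,0],0,0.035],
  [[0,0,0.02],0,0.035],
  [[0,0,0.06],0,0.035],
  [[-0.01,0,0.12],0,0.035],
  [[-0.02,0,0.17],0,0.035],
])

```text
clock: 26.5
eef_pos: [0.4541, -0.0022, 0.2875]
tool_rot: [1.0, 0.025, -0.0, 0.0]
wrist_force: [1.1, 0.4, 0.8]
gripper_width: 0.41
```

```bash
python3 st.py wrist w8; python3 st.py top top8
python3 - <<'E'
import cv2
a=cv2.imread("pics/w8.png");cv2.imwrite("pics/w8z.png",cv2.resize(a[20:270,140:410],None,fx=2.3,fy=2.3,interpolation=cv2.INTER_CUBIC))
E
```

```text
t 26.5 pos [ 0.4541 -0.0022  0.2875] yaw -87.11 ang 182.55 r 0.1121 F [1.12 0.41 0.84] Ft -0.36 Tq [ 0.004 -0.016 -0.023] w 0.41 j7 -1.07
M -0.063
t 26.55 pos [ 0.4541 -0.0031  0.2916] yaw -87.19 ang 183.0 r 0.1121 F [ 1.14 -1.86  2.67] Ft 1.92 Tq [-0.047 -0.033 -0.016] w 0.407 j7 -1.07
M 0.198
```

View pics/w8z.png

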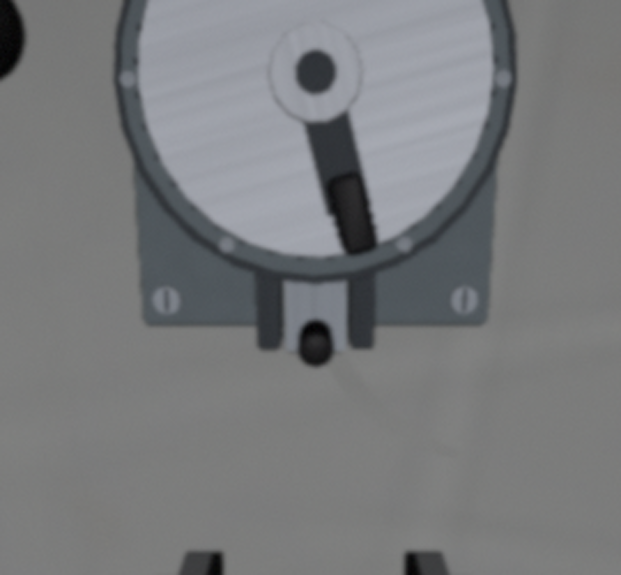

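View pics/top8.png

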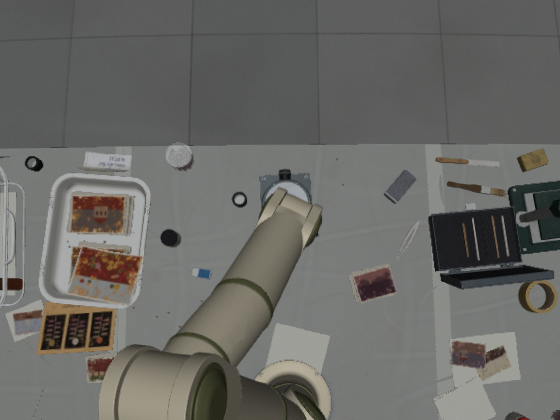

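Bystanders are at the same pixels as before; the knob sits at (315,346) in the zoomed wrist view, moved in, and the bar is still about 15° anticlockwise of the slide line. A quick number check, then I hand in.

Run:
```python
from h import *
from cell import bot
w=dict(np.load("w8.npz"));c=wristT(w,w)
T=lambda x,y,z:cast(c,((x+.5)/2.3-.5+140,(y+.5)/2.3-.5+20),z)[:2]
an=lambda d:np.degrees(np.arctan2(d[1],d[0]))%360
hub=T(316,71,.064);b=T(361,248,.088);l=T(316,349,.06)
print(hub,"bar",an(b-hub),"lock",l,np.linalg.norm(l-hub))
print(bot.sign_off())
```

```text
[0.56548159 0.001938  ] bar 197.47935056830497 lock [ 0.47039025 -0.00294182] 0.09521647460736118
the job is handed in; nothing more can be done
None
```

I set the turret to the fourth click clockwise from its stop, pushed the lock slide fully in, and handed the job in at about 26.6 s. Sign-off reports no verdict.

- **Finding the stop:** I gripped the finger bar and turned it anticlockwise in 5° steps. At about 76° past the start the resistance began to build and did not let go. I stopped at about 0.54 N m, or 11.5 N at the bar, below the 20 N strain limit. The stop was therefore five clicks from the start.
- **Fourth click:** I turned back clockwise to one click anticlockwise of the start, then released the bar. The wrist camera put the bar at 197.3°, against 182.0° at the start. After locking it read 197.5°.
- **Lock slide:** I moved the knob inward until it stopped hard at about 12.4 mm of tool travel, with about 8 N on it. The camera then showed the knob about 12 mm closer to the axis.
- **Clearance:** The gripper was open and lifted clear at hand-in. In the top view the bystanders that can be seen had not moved.

**Checks that disagreed:**
- **Moment reading:** While turning back, at about 231°, I read −0.37 N m about the axis, more than a click should give. I did not find out why. The final angle and a near-zero moment in the click both looked right.
- **Counting clicks:** I counted clicks mainly by angle, because the force readings at each click were noisy.

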